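# Find the fullest relish tin in the cold rail

## Task

Slide the clear cover of the cold rail fully open along its track, then find by feel which of the three identical closed relish tins inside is the fullest, that is the heaviest. Finish holding that tin up in the gripper, still and upright, with its base a hand's breadth (80 mm) above the rail, the other two tins standing upright in the open part of the well and the cover still open: the program ends while holding, the tin is not put down. Never tip or drop a tin, and leave the little jars and everything else on the counter where they are.

Things in the scene. Friction and masses are not known exactly. Their poses are not given: they have to be found in the camera images.
- rail: fixed steel cold rail, 280 (x) by 700 (y) by 130 mm high, walls 18 mm, cover tracks on its long edges 13 mm higher. Origin: centre of underside, z up; at yaw 0 x points away from the robot, y to its left. Half y > 0: two pans with flat lids, tops 126 mm. Half y < 0: open well, x -122 to 122, y -332 to 0 mm, flat floor 18 mm above the counter, roofed by the cover when closed; 3 tins, 2 jars stand in it.
- cover (a joint): clear sliding cover with aluminium edges, 256 by 340 mm, 10 mm thick, top 141 mm above the counter. Value: metres slid towards the rail's +y; 0 closed over the well, 0.33 fully open at its stop, lying over the pans. Moves only along the rail's y, about 2 N of friction, stays where it is left. Starts at 0 to 0.06.
- cover_handle (a point): centre of the cover's black bar handle, 173 mm above the counter. The bar lies along the rail's x: 110 mm long, 12 wide, 12 high, 26 mm free under it, its two feet 50 mm either side of this point. At cover value q it is at x = 0, y = -0.03 + q in the rail's frame. Axes as the rail's.
- tin_1: one of three outwardly identical closed tins in the well, brushed steel, blue lid, 60 mm diameter, 105 mm high, straight-sided. Origin: centre of its underside, z up. They stand in a row along the rail's y, about 100 mm apart. A tin weighs 0.1 to 0.6 kg; the fullest is at least 0.14 kg heavier than each of the others, and its place in the row changes from start to start.
- tin_2: another of the three tins, same look and size as tin_1, same origin.
- tin_3: another of the three tins, same look and size as tin_1, same origin.
- jar_1: bystander: small amber jar with black cap, 38 mm diameter, 58 mm high, standing in the well by its +x wall, behind the tins. Origin: centre of its underside.
- jar_2: bystander: second small amber jar, as jar_1.
- bottle_red: bystander: red squeeze bottle, 62 mm diameter, 195 mm high, behind the rail. Origin: centre of its underside.
- bottle_yellow: bystander: yellow squeeze bottle, same size and origin.
- mill: bystander: dark wooden pepper mill, 56 mm diameter, 190 mm high, behind the rail. Origin: centre of its underside.
- tub: bystander: white lidded food tub, 168 by 118 by 62 mm, on the counter right of the rail. Origin: centre of its underside.
- tongs: bystander: steel serving tongs with black tips, 245 mm long, 14 mm high, lying on the counter left of the rail. Origin: middle, underside.

How it is judged:
By the outcome, as a careful person would: the job done as asked, in the order asked, and still so for the second after the job is handed in, while the arm keeps its last pose, push and grip.
It also fails if it takes over 72 s, if anything falls off the work surface, if the arm or the gripper's body presses on something with over 40 N, if the wrist force passes 120 N, or if a joint passes its speed limit or range.

## Robot

A 7-joint arm with a two-finger parallel gripper is mounted at the origin on the work surface. World frame = base frame: x ahead of the robot, y to its left, z up, the work surface at z = 0. Lengths are in m, angles in rad, forces in N, time in s.
With the tool pointing down it reaches from about 0.4 to 0.85 m from the base axis. Payload 4.5 kg.
Tool frame: the origin (TCP) lies between the finger pads; the fingertips stand r.finger_overhang ahead of it and the grasp point (between the pads) lies 8 mm behind it (r.finger_overhang is the distance from the TCP to the fingertips, in m); z points along the fingers, x is the direction in which the jaws open and shut, and the axes are right-handed (so a half turn about z gives the same grasp; the last joint's range is limited). The gripper opens to 88 mm and grips with 3 to 60 N. Pads are 18 mm wide; open, the fingers measure 123 mm over their backs; the gripper's body (75 mm by 187 mm) begins 45 mm behind the grasp point.
Start: joints at [-1.106, 0.689, -0.195, 1.565, 0.157, 0.902, -0.215], TCP at [0.261, 0.568, 0.25] pointing down, gripper open.
Joint ranges: [-3.01, 3.01], [-0.46, 2.08], [-1.47, 1.51], [0.13, 2.56], [-1, 4.14], [0.04, 2.09], [-2.66, 2.66]. Speed limits (rad/s): [2.57, 2.57, 3.14, 3.14, 3.14, 3.14, 3.14].

## Interface

Orientations are given as a unit quaternion [x, y, z, w].
In Python, from plant import r gives the robot as it stands.
- The arm moves only by the tool move_arm, never from a script. Its argument "targets" is a list that holds one entry, the list of rows, each a list of 7 numbers: the turn, a rotation vector about the world's x, y, z in rad, then the shift along the world's x, y, z in m, then the opening, from 0 (shut) to 1 (fully open). A call has 1 to 5 rows; each row shifts and turns the pose as measured when the row begins; what a row does not reach is not made up. A row lasts 1/10 s, in which the tool goes at most 50 mm and 8.59 degrees, less where a joint would pass 70% of its speed; a pose out of reach is approached as far as the arm can. A call with a gripper value outside its range is refused whole. The fingers move at their own pace and stop on an object; "force" is the grip in N (left out, the last holds). Time passes only in rows, so rows that do not move let the fingers close. It gives the time, the measured TCP pose, the force and the opening at its end, in the units of the state.
- r.get_state(): the state, without advancing time (a new reading comes with each control period).
- r.snapshot(name): name is "side" or "top" or "wrist"; returns a dict with "frame" (384x512x3 uint8, red, green, blue), "K" (3x3 intrinsics, pixels), "D" ([k1, k2, p1, p2, k3] as OpenCV has them; the pictures are not rectified), "T" (4x4, takes a point from camera to world coordinates). Camera axes: x right, y up, looking along -z (the intrinsics and any distortion apply to the point x, -y, -z); pixel columns grow to the right and rows downward; lengths in m; the calibration is good to about 2 mm. A picture is of the moment at which its call begins. There is no depth.
- r.finish_job(): hands the job in, once; it reports no verdict.
Trained networks look in a picture, given as the dict that the camera call returned (one of the last four; its "shot" number tells which), for a name from the list of things; names that differ only in an ending like _2 or _b are one class to them, and where a whole thing is asked for, a point or a joint stands for the part that bears it (a point fixed in the world has none). Each returns a list of dicts, best first, with "score" (0 to 1); they miss things now and then, are a little off and sometimes report something else, mostly with a low value. They report only what shows in the picture. A call takes as long as a camera call.
- r.find_in(picture, query): "centre" ([row, column] in pixels, amid what is visible of it).
The state is a dict: "clock": time; "q": joint angles; "qd": joint speeds; "joint_torque": joint torques, N m; "tool_pos": TCP position; "eef_rot": TCP orientation; "contact_force": force on the tool from outside, world axes, zero at the start; "moment": the same for the moment, N m; "opening": opening from 0.0 (shut) to 1.0 (fully open).
Only numpy, scipy, OpenCV 4.12 (cv2) and the standard library are available. Lean on these libraries where they do the work, as an engineer would, in place of code of your own. Each camera call takes 0.05 s, during which the arm holds its last target. There are 200 camera calls.

## Working session

There is one attempt and no reset: what is moved stays moved. The work goes in short steps, Python scripts to look and compute and a tool call to move; the robot and the scene stay as the last step left them, time stands still between calls to the robot, and variables do not carry over. Pictures are saved under pics/ and viewed, about 8 in all and at most 12, crops included, and the job is handed in when it is done.

Besides the shell and the picture viewer there is one more tool, called after ">>>" by a JSON object that holds its "fn" and its "kwargs". move_arm: Moves the arm, as the interface text tells. Its arguments: {"type":"object","properties":{"targets":{"type":"array","items":{"type":"array","items":{"type":"array","items":{"type":"number"}}}},"force":{"type":"number"}},"required":["targets"]}

```bash
mkdir -p pics; cat > h.py <<'E'
import numpy as np, cv2
from plant import r
from scipy.spatial.transform import Rotation as R
def ray(p,px):  # px = row,col -> origin, direction world
    u=cv2.undistortPoints(np.array([[[px[1],px[0]]]],float),np.array(p["K"]),np.array(p["D"]))[0,0]
    T=np.array(p["T"]); return T[:3,3],T[:3,:3]@np.array([u[0],-u[1],-1])
def at(p,px,z):
    o,d=ray(p,px); return o+d*(z-o[2])/d[2]
def proj(p,X):
    T=np.array(p["T"]); c=T[:3,:3].T@(np.array(X)-T[:3,3]); c=c*[1,-1,-1]
    q=cv2.projectPoints(c.reshape(1,1,3),np.zeros(3),np.zeros(3),np.array(p["K"]),np.array(p["D"]))[0][0,0]; return q[::-1]
def save(p,n): cv2.imwrite(f"pics/{n}.png",p["frame"][:,:,::-1])
E
python3 - <<'E'
from h import *
print(r.get_state(), r.finger_overhang)
for n in("top","side"):
    p=r.snapshot(n); save(p,n+"0"); print(n,np.round(p["T"],3).tolist())
    for q,z in(("cover_handle",.173),("tin_1",.123),("jar_1",.076),("rail",.13)):
        for f in r.find_in(p,q)[:4]: print(q,np.round(f["centre"]),round(f["score"],2),at(p,f["centre"],z).round(3))
E
```

```text
{'clock': 0.0, 'q': array([-1.10620233,  0.69002939, -0.19452394,  1.5663463 ,  0.15732567,
        0.90251101, -0.21509331]), 'qd': array([-0.00174149,  0.00203253, -0.00022446,  0.00046609, -0.00026278,
       -0.00084755,  0.00102329]), 'joint_torque': array([ 4.04910315e-04, -5.27561581e+01, -1.26667667e+00, -1.53423375e+01,
       -5.26672311e-02,  6.69958186e-03,  1.66328732e-04]), 'tool_pos': array([0.26078072, 0.56730988, 0.24888134]), 'eef_rot': array([ 8.41868941e-01,  5.39681189e-01, -7.56569107e-04,  5.73210144e-04]), 'contact_force': array([0.76084136, 0.20628086, 0.69320673]), 'moment': array([ 0.01264708, -0.05615794,  0.05044041]), 'opening': 0.9993500833939335} 0.011
top [[-0.026, 0.99, -0.142, 0.466], [-1.0, -0.025, 0.006, 0.009], [0.002, 0.142, 0.99, 1.377], [0.0, 0.0, 0.0, 1.0]]
cover_handle [237. 301.] 0.82 [ 0.51  -0.147  0.173]
jar_1 [161. 203.] 0.5 [0.782 0.168 0.076]
rail [235. 252.] 0.89 [0.522 0.006 0.13 ]
side [[0.992, 0.099, -0.077, 0.512], [-0.126, 0.771, -0.625, -0.848], [-0.002, 0.63, 0.777, 1.218], [0.0, 0.0, 0.0, 1.0]]
cover_handle [241. 232.] 0.91 [ 0.51  -0.194  0.173]
tin_1 [290. 230.] 0.4 [ 0.493 -0.326  0.123]
rail [225. 229.] 0.58 [ 0.507 -0.106  0.13 ]
```

View pics/top0.png

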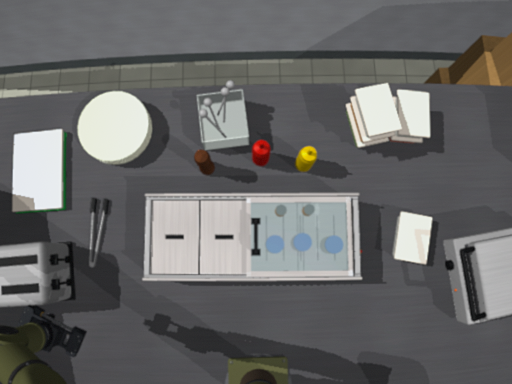

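View pics/side0.png

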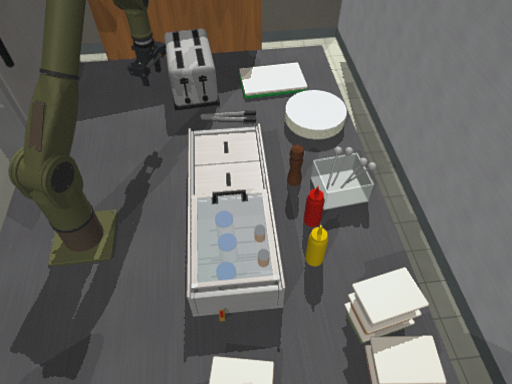

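The top view shows the handle bar at (237,256), tins at (244,274), (242,302) and (244,333), jars at (210,281) and (210,308), and rail corners near (195,146), (194,359), (279,362) and (279,144). The side view agrees, and the arm is at the upper left.

```bash
python3 - <<'E'
from h import *
p=r.snapshot("top")
for c in [(195,146),(194,359),(279,362),(279,144)]: print("corner",at(p,c,.143).round(3))
print("handle",at(p,(222,256),.179).round(3),at(p,(253,256),.179).round(3),at(p,(237,256),.179).round(3))
for c in [(244,274),(242,302),(244,333)]: print("tin",at(p,c,.123).round(3))
for c in [(210,281),(210,308)]: print("jar",at(p,c,.076).round(3))
f=p["frame"][180:295,130:375]; cv2.imwrite("pics/crop.png",cv2.resize(f,None,fx=3.2,fy=3.2,interpolation=cv2.INTER_CUBIC)[:,:,::-1])
e=R.from_quat(r.get_state()["eef_rot"]); print(e.as_matrix().round(2))
E
```

```text
corner [0.659 0.348 0.143]
corner [ 0.644 -0.347  0.143]
corner [ 0.37  -0.341  0.143]
corner [0.388 0.353 0.143]
handle [ 0.559 -0.008  0.179] [ 0.464 -0.005  0.179] [ 0.513 -0.006  0.179]
tin [ 0.491 -0.065  0.123]
tin [ 0.495 -0.156  0.123]
tin [ 0.485 -0.257  0.123]
jar [ 0.606 -0.095  0.076]
jar [ 0.604 -0.187  0.076]
[[ 0.42  0.91 -0.  ]
 [ 0.91 -0.42  0.  ]
 [ 0.   -0.   -1.  ]]
```

View pics/crop.png

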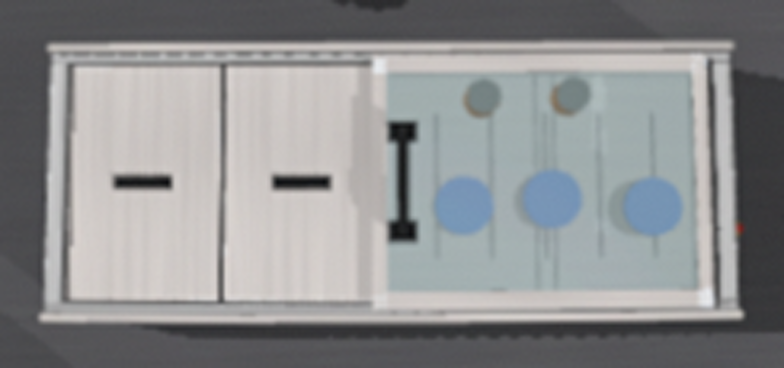

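>>> {"fn": "move_arm", "kwargs": {"targets": [[[0,0,-0.06,0.0,-0.045,0,1],[0,0,-0.1,0.01,-0.045,0,0.5],[0,0,-0.12,0.015,-0.045,0,0],[0,0,-0.12,0.02,-0.045,0,0],[0,0,-0.12,0.02,-0.045,0,0]]], "force": 10}}

```text
clock: 1.05
tool_pos: [0.322, 0.3445, 0.25]
eef_rot: [0.953, 0.302, 0.003, -0.005]
contact_force: [0.4, -0.1, 0.1]
opening: 0.664
```

>>> {"fn": "move_arm", "kwargs": {"targets": [[[0,0,-0.12,0.02,-0.045,0,0],[0,0,-0.12,0.02,-0.045,0,0],[0,0,-0.12,0.02,-0.045,0,0],[0,0,-0.12,0.02,-0.045,0,0],[0,0,-0.12,0.02,-0.045,0,0]]]}}

```text
clock: 1.55
tool_pos: [0.4233, 0.1156, 0.2518]
eef_rot: [1.0, -0.005, 0.007, -0.005]
contact_force: [1.1, 1.1, -1.1]
opening: 0.207
```

>>> {"fn": "move_arm", "kwargs": {"targets": [[[0,0,-0.01,0.022,-0.038,0,0],[0,0,0,0.022,-0.038,0,0],[0,0,0,0.022,-0.038,0,0],[0,0,0,0.022,-0.038,0,0],[0,0,0,0.0,-0.0,0,0]]]}}

```text
clock: 2.05
tool_pos: [0.5168, -0.051, 0.2534]
eef_rot: [1.0, -0.017, 0.01, -0.003]
contact_force: [-0.7, 1.2, 0.1]
opening: 0.0
```

```bash
python3 - <<'E'
from h import *
s=r.get_state(); print(s["tool_pos"],s["eef_rot"],R.from_quat(s["eef_rot"]).as_matrix().round(4).tolist(),s["contact_force"])
p=r.snapshot("wrist"); save(p,"w1")
for q,z in(("cover_handle",.173),("tin_1",.123),("jar_1",.076)):
    for f in r.find_in(p,q)[:4]: print(q,np.round(f["centre"]),round(f["score"],2),at(p,f["centre"],z).round(3))
E
```

```text
[ 0.51682558 -0.05101119  0.25340714] [ 0.99980539 -0.01671036  0.0100742  -0.00290692] [[0.9992, -0.0334, 0.0202], [-0.0335, -0.9994, 0.0055], [0.02, -0.0061, -0.9998]] [-0.69574205  1.17937843  0.14545154]
cover_handle [178. 257.] 0.73 [ 0.517 -0.029  0.173]
```

View pics/w1.png

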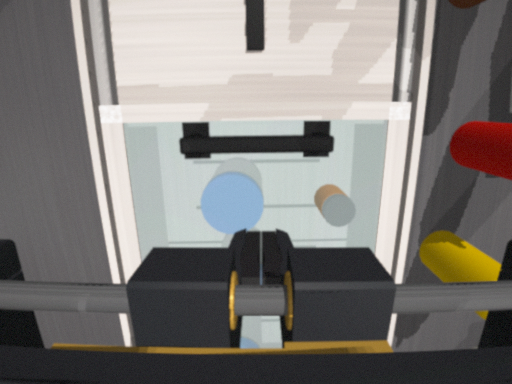

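The wrist view shows the bar centred at (144,257), with ends near columns 181 and 333. The first tin's lid is at (203,232) and a jar is at (205,335).

```bash
python3 - <<'E'
from h import *
p=r.snapshot("wrist")
for c in[(144,257),(144,181),(144,333)]: print(at(p,c,.179).round(4))
print("tin",at(p,(203,232),.123).round(3))
E
```

```text
[0.5138 0.0056 0.179 ]
[0.4603 0.007  0.179 ]
[0.5676 0.0044 0.179 ]
tin [ 0.489 -0.055  0.123]
```

>>> {"fn": "move_arm", "kwargs": {"targets": [[[-0.006,0.02,0.0,0,0,-0.02,0],[0,0,0,0,0,-0.02,0]]]}}

```text
clock: 2.5
tool_pos: [0.5145, -0.0384, 0.2146]
eef_rot: [1.0, -0.007, 0.0, -0.003]
contact_force: [-0.3, -0.2, 0.4]
opening: 0.002
```

>>> {"fn": "move_arm", "kwargs": {"targets": [[[0,0,0,0,0,-0.03,0],[0,0,0,0,0,-0.018,0],[0,0,0,0,0,0,0],[0,0,0,0,0.01,0,0],[0,0,0,0,0.01,0,0]]]}}

```text
clock: 3.0
tool_pos: [0.512, -0.0112, 0.1651]
eef_rot: [1.0, -0.002, -0.001, -0.004]
contact_force: [-0.2, -2.6, -2.3]
opening: 0.006
```

>>> {"fn": "move_arm", "kwargs": {"targets": [[[0,0,0,0,0.015,0,0],[0,0,0,0,0.02,0,0],[0,0,0,0,0.02,0,0],[0,0,0,0,0.02,0,0],[0,0,0,0,0.02,0,0]]]}}

```text
clock: 3.5
tool_pos: [0.513, 0.0865, 0.1699]
eef_rot: [1.0, -0.004, 0.002, -0.002]
contact_force: [1.1, -1.9, -2.2]
opening: 0.007
```

>>> {"fn": "move_arm", "kwargs": {"targets": [[[0,0,0,0.001,0.03,-0.004,0],[0,0,0,0.001,0.03,-0.001,0],[0,0,0,0.001,0.03,-0.001,0],[0,0,0,0.001,0.03,-0.001,0],[0,0,0,0.0,0.02,-0.001,0]]]}}

```text
clock: 4.0
tool_pos: [0.516, 0.2326, 0.1677]
eef_rot: [1.0, -0.005, 0.005, -0.0]
contact_force: [1.2, -2.5, -0.6]
opening: 0.004
```

>>> {"fn": "move_arm", "kwargs": {"targets": [[[0,0,0,0,0.015,-0.001,0],[0,0,0,0,0.012,0,0],[0,0,0,0,0.01,0,0],[0,0,0,0,0.01,0,0]]]}}

```text
clock: 4.4
tool_pos: [0.5151, 0.2858, 0.1699]
eef_rot: [1.0, -0.002, 0.007, -0.001]
contact_force: [1.0, -1.7, -0.8]
opening: 0.008
```

>>> {"fn": "move_arm", "kwargs": {"targets": [[[0,0.01,0,0,0.006,-0.002,0],[0,0,0,0,0.006,0,0],[0,0,0,0,0.006,0,0],[0,0,0,0,0.006,0,0]]]}}

```text
clock: 4.8
tool_pos: [0.5147, 0.2914, 0.1687]
eef_rot: [1.0, -0.009, -0.003, 0.013]
contact_force: [-1.5, -11.1, 4.8]
opening: 0.005
```

>>> {"fn": "move_arm", "kwargs": {"targets": [[[0,0,0,0,-0.02,0,0],[0,0,0,0,-0.03,0.03,0],[0,0,0,-0.003,-0.05,0.03,0.5],[0,0,0,-0.003,-0.05,0.0,1],[0,0,0,-0.003,-0.05,0,1]]]}}

```text
clock: 5.3
tool_pos: [0.5058, 0.103, 0.227]
eef_rot: [1.0, -0.002, -0.002, 0.009]
contact_force: [0.0, -0.3, 0.1]
opening: 0.253
```

>>> {"fn": "move_arm", "kwargs": {"targets": [[[0,0,0,-0.003,-0.05,0,1],[0,0,0,-0.003,-0.05,0,1],[0,0,0,-0.003,-0.04,0,1],[0,0,0,-0.003,-0.01,0,1],[0,0,0,0,0,0,1]]]}}

```text
clock: 5.8
tool_pos: [0.4937, -0.0566, 0.2296]
eef_rot: [1.0, -0.008, -0.0, 0.008]
contact_force: [-0.1, 0.5, -0.5]
opening: 0.71
```

```bash
python3 - <<'E'
from h import *
s=r.get_state(); print(s["tool_pos"],R.from_quat(s["eef_rot"]).as_matrix().round(4).tolist(),s["contact_force"])
p=r.snapshot("wrist"); save(p,"w2"); print(np.round(p["T"],3).tolist())
p=r.snapshot("top")
f=p["frame"][180:295,130:375]; cv2.imwrite("pics/crop2.png",cv2.resize(f,None,fx=3.2,fy=3.2,interpolation=cv2.INTER_CUBIC)[:,:,::-1])
E
```

```text
[ 0.49366332 -0.05662006  0.22956427] [[0.9999, -0.0167, -0.0003], [-0.0167, -0.9997, -0.0161], [-0.0001, 0.0161, -0.9999]] [-0.12907675  0.45933393 -0.50142908]
[[1.0, 0.016, 0.006, 0.496], [-0.017, 0.955, 0.296, 0.017], [-0.001, -0.296, 0.955, 0.364], [0.0, 0.0, 0.0, 1.0]]
```

View pics/w2.png

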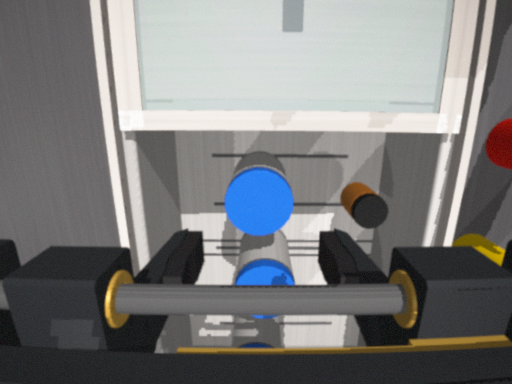

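View pics/crop2.png

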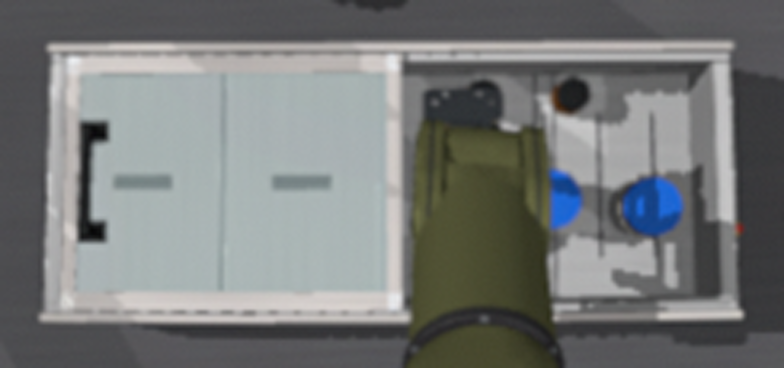

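The cover now lies over the pans, with its edge at crop column 400. In the wrist view tin 1's lid is centred at (200,259), the second lid at about (283,265), and the jar cap at (210,370).

```bash
python3 - <<'E'
from h import *
p=r.snapshot("wrist")
hsv=cv2.cvtColor(p["frame"],cv2.COLOR_RGB2HSV); m=cv2.inRange(hsv,(105,150,60),(130,255,255))
for c in cv2.findContours(m,0,2)[0]:
    if cv2.contourArea(c)>300:
        (x,y),ra=cv2.minEnclosingCircle(c); print(x,y,ra,at(p,(y,x),.123).round(4))
p=r.snapshot("top")
hsv=cv2.cvtColor(p["frame"],cv2.COLOR_RGB2HSV); m=cv2.inRange(hsv,(105,150,60),(130,255,255))
for c in cv2.findContours(m,0,2)[0]:
    if cv2.contourArea(c)>30:
        (x,y),ra=cv2.minEnclosingCircle(c); print("top",x,y,ra,at(p,(y,x),.123).round(4))
E
```

```text
263.5 283.0 28.517637252807617 [ 0.4965 -0.1425  0.123 ]
257.82672119140625 204.20321655273438 34.319915771484375 [ 0.4924 -0.0639  0.123 ]
top 333.5 244.0 9.013978004455566 [ 0.4851 -0.2585  0.123 ]
top 303.0 242.0 8.24631118774414 [ 0.4946 -0.159   0.123 ]
```

>>> {"fn": "move_arm", "kwargs": {"targets": [[[0.016,0,-0.01,-0.001,-0.006,-0.03,1],[0,0,0,0,0,-0.03,1],[0,0,0,0,0,-0.02,1],[0,0,0,0,0,0,1]]]}}

```text
clock: 6.4
tool_pos: [0.4969, -0.0498, 0.1476]
eef_rot: [1.0, -0.003, 0.003, -0.003]
contact_force: [-0.9, 0.2, 0.5]
opening: 1.0
```

>>> {"fn": "move_arm", "kwargs": {"targets": [[[0,0,0,-0.004,-0.012,0,1],[0,0,0,0,0,0,1]]]}}

```text
clock: 6.6
tool_pos: [0.4934, -0.0602, 0.1483]
eef_rot: [1.0, -0.001, 0.003, -0.003]
contact_force: [-0.1, -0.1, -0.5]
opening: 0.998
```

>>> {"fn": "move_arm", "kwargs": {"targets": [[[0,0,0,-0.001,-0.003,-0.02,1],[0,0,0,0,0,-0.02,1],[0,0,0,0,0,-0.01,1],[0,0,0,0,0,0,1]]]}}

```text
clock: 7.0
tool_pos: [0.4962, -0.0634, 0.1016]
eef_rot: [1.0, -0.001, 0.008, -0.003]
contact_force: [-0.3, -0.0, 0.9]
opening: 0.999
```

>>> {"fn": "move_arm", "kwargs": {"targets": [[[-0.006,0.016,0,-0.003,0,-0.004,1],[0,0,0,0,0,0,0.6],[0,0,0,0,0,0,0.5],[0,0,0,0,0,0,0.5],[0,0,0,0,0,0,0.5]]], "force": 25}}

```text
clock: 7.5
tool_pos: [0.4941, -0.0633, 0.1001]
eef_rot: [1.0, -0.0, 0.001, 0.0]
contact_force: [-0.2, 0.1, -2.0]
opening: 0.679
```

>>> {"fn": "move_arm", "kwargs": {"targets": [[[0,0,0,0,0,0,0.5],[0,0,0,0,0,0,0.5]]]}}

```text
clock: 7.7
tool_pos: [0.4942, -0.0632, 0.1001]
eef_rot: [1.0, -0.0, 0.001, 0.0]
contact_force: [-0.2, -0.1, -1.5]
opening: 0.678
```

```bash
cat > w.py <<'E'
from h import *
F=[];M=[];T=[]
for i in range(4):
    s=r.get_state(); F.append(s["contact_force"]);M.append(s["moment"]);T.append(s["joint_torque"]); r.snapshot("side")
print("F",np.mean(F,0).round(2),np.std(F,0).round(2),"M",np.mean(M,0).round(3),"tau",np.mean(T,0).round(2))
print(s["clock"],s["tool_pos"].round(4),R.from_quat(s["eef_rot"]).as_matrix()[:,2].round(4),round(s["opening"],3))
E
python3 w.py
```

```text
F [-0.12 -0.14 -1.49] [0.72 0.29 0.53] M [-0.061  0.054 -0.002] tau [-1.000e-02 -4.803e+01  1.860e+00 -5.720e+00 -2.000e-02  2.000e-02
 -0.000e+00]
7.85 [ 0.4942 -0.0633  0.1001] [ 2.6e-03 -2.0e-04 -1.0e+00] 0.678
```

Held at the expected 60 mm. Now a small lift to weigh it.

>>> {"fn": "move_arm", "kwargs": {"targets": [[[0,0,0,0,0,0.01,0.5],[0,0,0,0,0,0.01,0.5],[0,0,0,0,0,0.0,0.5],[0,0,0,0,0,0.0,0.5],[0,0,0,0,0,0,0.5]]]}}

```text
clock: 8.4
tool_pos: [0.4945, -0.0633, 0.1225]
eef_rot: [1.0, -0.0, 0.002, 0.0]
contact_force: [-0.2, -0.0, -1.8]
opening: 0.676
```

```bash
python3 w.py
```

```text
F [ 0.07 -0.39 -2.37] [0.33 0.38 0.37] M [-0.072  0.052  0.017] tau [-0.00e+00 -4.73e+01  1.88e+00 -6.77e+00 -2.00e-02  1.00e-02 -0.00e+00]
8.55 [ 0.4942 -0.0633  0.1221] [ 3.e-03 -1.e-04 -1.e+00] 0.676
```

>>> {"fn": "move_arm", "kwargs": {"targets": [[[0,0,0,0,0,-0.01,0.5],[0,0,0,0,0,-0.006,0.5],[0,0,0,0,0,-0.003,0.5],[0,0,0,0,0,0,0.5]]]}}

```text
clock: 9.0
tool_pos: [0.4937, -0.0632, 0.1004]
eef_rot: [1.0, -0.0, 0.001, -0.0]
contact_force: [0.1, 0.2, -1.4]
opening: 0.676
```

>>> {"fn": "move_arm", "kwargs": {"targets": [[[0,0,0,0,0,-0.001,0.6],[0,0,0,0,0,0,1],[0,0,0,0,0,0,1],[0,0,0,0,0,0,1],[0,0,0,0,0,0.02,1]]]}}

```text
clock: 9.5
tool_pos: [0.4929, -0.0633, 0.1191]
eef_rot: [1.0, -0.0, -0.001, -0.0]
contact_force: [0.2, 0.6, 0.1]
opening: 0.996
```

>>> {"fn": "move_arm", "kwargs": {"targets": [[[0,0,0,0,0,0.03,1],[0,0,0,0,0,0.03,1],[0,0,0,0,-0.03,0.02,1],[0,0,0,0,-0.03,0,1],[0,0,0,0,-0.015,0,1]]]}}

```text
clock: 10.0
tool_pos: [0.4949, -0.1373, 0.2049]
eef_rot: [1.0, 0.003, 0.002, -0.0]
contact_force: [0.4, -0.3, 0.3]
opening: 0.999
```

```bash
cat > lid.py <<'E'
from h import *
s=r.get_state(); print(s["tool_pos"].round(4),R.from_quat(s["eef_rot"]).as_matrix()[:,2].round(4),s["eef_rot"].round(3))
for n in("wrist","top"):
  p=r.snapshot(n); 
  if n=="wrist": save(p,"w%.1f"%s["clock"])
  hsv=cv2.cvtColor(p["frame"],cv2.COLOR_RGB2HSV); m=cv2.inRange(hsv,(105,150,60),(130,255,255))
  for c in cv2.findContours(m,0,2)[0]:
    if cv2.contourArea(c)>40:
        (x,y),ra=cv2.minEnclosingCircle(c); print(n,round(x),round(y),round(ra,1),cv2.boundingRect(c),at(p,(y,x),.123).round(4))
E
python3 lid.py
```

```text
[ 0.4949 -0.1373  0.2049] [ 4.4e-03  5.0e-04 -1.0e+00] [ 1.     0.003  0.002 -0.   ]
wrist 248 329 33.0 (215, 315, 66, 40) [ 0.4852 -0.2548  0.123 ]
wrist 261 225 37.2 (225, 188, 73, 74) [ 0.4962 -0.1541  0.123 ]
wrist 256 108 42.7 (215, 65, 83, 86) [ 0.4924 -0.0653  0.123 ]
top 274 244 9.1 (266, 235, 18, 18) [ 0.4912 -0.0662  0.123 ]
```

>>> {"fn": "move_arm", "kwargs": {"targets": [[[0,0,0,0,-0.017,-0.02,1],[0,0,0,0,0,-0.025,1],[0,0,0,0,0,-0.005,1],[0,0,0,0,0,0,1]]]}}

```text
clock: 10.5
tool_pos: [0.4957, -0.1507, 0.1534]
eef_rot: [1.0, 0.004, 0.003, -0.002]
contact_force: [-0.5, 0.9, 0.4]
opening: 1.001
```

>>> {"fn": "move_arm", "kwargs": {"targets": [[[-0.003,0.006,0,0,-0.005,-0.025,1],[0,0,0,0,0,-0.02,1],[0,0,0,0,0,-0.008,1],[0,0,0,0,0,0,1]]]}}

```text
clock: 10.9
tool_pos: [0.4984, -0.1524, 0.1019]
eef_rot: [1.0, 0.006, 0.002, -0.001]
contact_force: [-0.0, -0.8, 0.6]
opening: 1.0
```

>>> {"fn": "move_arm", "kwargs": {"targets": [[[0,0.004,0,-0.002,-0.003,-0.002,1],[0,0,0,0,0,0,0.6],[0,0,0,0,0,0,0.5],[0,0,0,0,0,0,0.5],[0,0,0,0,0,0,0.5]]]}}

```text
clock: 11.4
tool_pos: [0.4969, -0.1554, 0.1031]
eef_rot: [1.0, 0.007, 0.001, -0.0]
contact_force: [0.1, 0.1, -3.1]
opening: 0.675
```

>>> {"fn": "move_arm", "kwargs": {"targets": [[[0,0,0,0,0,0,0.5],[0,0,0,0,0,0.01,0.5],[0,0,0,0,0,0.01,0.5],[0,0,0,0,0,0.0,0.5],[0,0,0,0,0,0.0,0.5]]]}}

```text
clock: 11.9
tool_pos: [0.4964, -0.155, 0.1242]
eef_rot: [1.0, 0.007, 0.001, -0.001]
contact_force: [0.6, 0.2, -5.2]
opening: 0.677
```

```bash
python3 w.py
```

```text
F [ 0.1  -0.02 -5.06] [0.48 0.18 0.14] M [-0.056  0.033 -0.017] tau [ 0.000e+00 -5.048e+01  1.800e+00 -8.190e+00 -2.000e-02  5.000e-02
 -0.000e+00]
12.05 [ 0.4963 -0.155   0.1238] [ 6.0e-04  1.1e-03 -1.0e+00] 0.675
```

>>> {"fn": "move_arm", "kwargs": {"targets": [[[0,0,0,0,0,-0.01,0.5],[0,0,0,0,0,-0.006,0.5],[0,0,0,0,0,-0.003,0.5],[0,0,0,0,0,0,0.5]]]}}

```text
clock: 12.5
tool_pos: [0.4958, -0.155, 0.1028]
eef_rot: [1.0, 0.007, -0.0, -0.001]
contact_force: [-1.9, 0.1, 8.6]
opening: 0.669
```

Seated on the floor (pressing about 9 N). I'll release it and go on to the third tin.

>>> {"fn": "move_arm", "kwargs": {"targets": [[[0,0,0,0,0,0,0.6],[0,0,0,0,0,0,1],[0,0,0,0,0,0,1],[0,0,0,0,0,0,1],[0,0,0,0,0,0.02,1]]]}}

```text
clock: 13.0
tool_pos: [0.4957, -0.155, 0.1218]
eef_rot: [1.0, 0.007, -0.001, -0.001]
contact_force: [0.5, -0.4, 0.7]
opening: 0.994
```

>>> {"fn": "move_arm", "kwargs": {"targets": [[[0,0,0,0,0,0.03,1],[0,0,0,0,0,0.03,1],[0,0,0,-0.003,-0.035,0.015,1],[0,0,0,-0.003,-0.035,0,1],[0,0,0,-0.003,-0.015,0,1]]]}}

```text
clock: 13.5
tool_pos: [0.4895, -0.2394, 0.2025]
eef_rot: [1.0, 0.011, 0.002, -0.001]
contact_force: [-0.3, -0.9, -0.4]
opening: 0.997
```

```bash
python3 lid.py
```

```text
[ 0.4895 -0.2394  0.2025] [ 0.0042  0.0011 -1.    ] [ 1.     0.011  0.002 -0.001]
wrist 253 227 37.5 (217, 190, 74, 74) [ 0.485  -0.2568  0.123 ]
wrist 271 90 44.1 (227, 46, 86, 89) [ 0.4956 -0.1554  0.123 ]
top 274 244 9.2 (266, 235, 18, 18) [ 0.4911 -0.0657  0.123 ]
top 302 242 8.9 (293, 234, 18, 18) [ 0.4942 -0.155   0.123 ]
```

>>> {"fn": "move_arm", "kwargs": {"targets": [[[0,0.004,-0.03,-0.004,-0.016,-0.02,1],[0,0,0,0,0,-0.025,1],[0,0,0,0,0,-0.005,1],[0,0,0,0,0,0,1]]]}}

```text
clock: 14.0
tool_pos: [0.4867, -0.2507, 0.151]
eef_rot: [1.0, -0.004, 0.001, -0.002]
contact_force: [-0.2, 0.7, 0.6]
opening: 0.998
```

>>> {"fn": "move_arm", "kwargs": {"targets": [[[0,0.002,0,-0.002,-0.006,-0.025,1],[0,0,0,-0.001,0,-0.018,1],[0,0,0,-0.001,-0.001,-0.006,1],[0,0,0,0,0,0,1]]]}}

```text
clock: 14.4
tool_pos: [0.4861, -0.2545, 0.1039]
eef_rot: [1.0, -0.001, 0.002, -0.003]
contact_force: [-0.0, 0.7, 0.5]
opening: 0.999
```

>>> {"fn": "move_arm", "kwargs": {"targets": [[[-0.004,0.004,0,-0.001,-0.002,-0.002,1],[0,0,0,0,0,0,0.6],[0,0,0,0,0,0,0.5],[0,0,0,0,0,0,0.5],[0,0,0,0,0,0,0.5]]]}}

```text
clock: 14.9
tool_pos: [0.4869, -0.2566, 0.1052]
eef_rot: [1.0, -0.0, 0.002, 0.001]
contact_force: [0.4, -0.1, -1.5]
opening: 0.678
```

>>> {"fn": "move_arm", "kwargs": {"targets": [[[0,0,0,0,0,0,0.5],[0,0,0,0,0,0.01,0.5],[0,0,0,0,0,0.01,0.5],[0,0,0,0,0,0.0,0.5],[0,0,0,0,0,0.0,0.5]]]}}

```text
clock: 15.4
tool_pos: [0.4869, -0.2566, 0.1272]
eef_rot: [1.0, -0.0, 0.002, 0.001]
contact_force: [-0.2, -0.3, -1.4]
opening: 0.674
```

```bash
python3 w.py
```

```text
F [ 0.04 -0.59 -1.44] [0.3  0.23 0.32] M [-0.075  0.05  -0.006] tau [-0.000e+00 -5.081e+01  1.610e+00 -9.060e+00 -2.000e-02  4.000e-02
 -0.000e+00]
15.55 [ 0.4866 -0.2565  0.1267] [ 3.8e-03 -7.0e-04 -1.0e+00] 0.681
```

Tin 3 weighs about 0.15 kg, tin 1 about 0.24 kg and tin 2 about 0.51 kg, so tin 2 is the fullest. I'll put tin 3 back.

>>> {"fn": "move_arm", "kwargs": {"targets": [[[0,0,0,0,0,-0.01,0.5],[0,0,0,0,0,-0.006,0.5],[0,0,0,0,0,-0.003,0.5],[0,0,0,0,0,-0.001,0.5]]]}}

```text
clock: 16.0
tool_pos: [0.4862, -0.2566, 0.1049]
eef_rot: [1.0, -0.0, 0.001, 0.0]
contact_force: [-4.4, 1.7, 19.8]
opening: 0.674
```

>>> {"fn": "move_arm", "kwargs": {"targets": [[[0,0,0,0,0,0.0005,0.5],[0,0,0,0,0,0,0.7],[0,0,0,0,0,0,1],[0,0,0,0,0,0,1],[0,0,0,0,0,0,1]]]}}

```text
clock: 16.5
tool_pos: [0.4863, -0.2568, 0.105]
eef_rot: [1.0, -0.0, 0.001, 0.0]
contact_force: [0.1, -0.0, -0.9]
opening: 0.95
```

>>> {"fn": "move_arm", "kwargs": {"targets": [[[0,0,0,0,0,0.025,1],[0,0,0,0,0,0.035,1],[0,0,0,0,0.02,0.03,1],[0,0,0,0.003,0.04,0.0,1],[0,0,0,0.003,0.03,0,1]]]}}

```text
clock: 17.0
tool_pos: [0.4914, -0.1699, 0.1979]
eef_rot: [1.0, -0.006, 0.002, 0.002]
contact_force: [-0.0, 0.4, -0.4]
opening: 0.997
```

>>> {"fn": "move_arm", "kwargs": {"targets": [[[0,0,0,0,0,0,1]]]}}

```text
clock: 17.1
tool_pos: [0.4925, -0.1652, 0.1983]
eef_rot: [1.0, -0.002, 0.002, 0.0]
contact_force: [0.0, -0.4, 0.6]
opening: 1.002
```

```bash
python3 lid.py
```

```text
[ 0.4925 -0.1652  0.1983] [ 4.9e-03 -5.0e-04 -1.0e+00] [ 1.    -0.002  0.002  0.   ]
wrist 250 318 33.5 (217, 315, 68, 26) [ 0.4844 -0.2647  0.123 ]
wrist 251 283 23.0 (228, 274, 47, 11) [ 0.4853 -0.2306  0.123 ]
wrist 263 193 39.6 (224, 153, 79, 79) [ 0.4953 -0.1539  0.123 ]
wrist 258 64 46.5 (214, 18, 88, 93) [ 0.4923 -0.0652  0.123 ]
top 274 244 9.1 (266, 235, 18, 18) [ 0.4911 -0.0662  0.123 ]
top 301 242 8.7 (293, 234, 12, 18) [ 0.4932 -0.1524  0.123 ]
```

>>> {"fn": "move_arm", "kwargs": {"targets": [[[0,0.004,-0.01,0.002,0.009,-0.02,1],[0,0,0,0,0,-0.02,1],[0,0,0,0,0,-0.004,1],[0,0,0,0,0,0,1]]]}}

```text
clock: 17.6
tool_pos: [0.4933, -0.1674, 0.1531]
eef_rot: [1.0, -0.014, 0.001, 0.004]
contact_force: [-0.5, -0.7, -0.5]
opening: 0.994
```

>>> {"fn": "move_arm", "kwargs": {"targets": [[[0.006,0,0,0.002,0.012,0,1],[0,0,0,0,0,0,1]]]}}

```text
clock: 17.8
tool_pos: [0.4955, -0.1563, 0.1538]
eef_rot: [1.0, -0.016, 0.001, 0.001]
contact_force: [0.6, -0.9, 0.4]
opening: 0.996
```

>>> {"fn": "move_arm", "kwargs": {"targets": [[[0,0,0,-0.001,0,-0.025,1],[0,0,0,0,0,-0.02,1],[0,0,0,0,0,-0.006,1],[0,0,0,0,0,0,1]]]}}

```text
clock: 18.2
tool_pos: [0.4974, -0.1568, 0.1047]
eef_rot: [1.0, -0.016, 0.005, 0.002]
contact_force: [0.5, -0.5, 1.1]
opening: 1.001
```

>>> {"fn": "move_arm", "kwargs": {"targets": [[[0.002,0.008,0,-0.002,0.001,-0.002,1],[0,0,0,0,0,0,0.6],[0,0,0,0,0,0,0.5],[0,0,0,0,0,0,0.5],[0,0,0,0,0,0,0.5]]], "force": 30}}

```text
clock: 18.7
tool_pos: [0.4959, -0.1562, 0.1055]
eef_rot: [1.0, -0.016, 0.002, 0.002]
contact_force: [-0.9, 0.4, -2.9]
opening: 0.678
```

>>> {"fn": "move_arm", "kwargs": {"targets": [[[0,0,0,0,0,0,0.5],[0,0,0,0,0,0,0.5]]]}}

```text
clock: 18.9
tool_pos: [0.4959, -0.1562, 0.1055]
eef_rot: [1.0, -0.016, 0.002, 0.002]
contact_force: [-0.5, -0.4, -2.0]
opening: 0.676
```

>>> {"fn": "move_arm", "kwargs": {"targets": [[[0,0,0,0,0,0.01,0.5],[0,0,0,0,0,0.02,0.5],[0,0,0,0,0,0.03,0.5],[0,0,0,0,0,0.03,0.5],[0,0,0,0,0,0.03,0.5]]]}}

```text
clock: 19.4
tool_pos: [0.4907, -0.1543, 0.2258]
eef_rot: [1.0, -0.015, -0.005, -0.0]
contact_force: [0.4, 1.2, -5.5]
opening: 0.673
```

>>> {"fn": "move_arm", "kwargs": {"targets": [[[0,0,0,0,0,0.03,0.5],[0,0,0,0,0,0.02,0.5],[0,0,0,0,0,0.01,0.5],[0,0,0,0,0,0.0,0.5],[0,0,0,0,0,0.0,0.5]]]}}

```text
clock: 19.9
tool_pos: [0.4894, -0.154, 0.2931]
eef_rot: [1.0, -0.015, -0.003, 0.0]
contact_force: [-0.5, 0.3, -4.9]
opening: 0.675
```

```bash
python3 w.py
```

```text
F [-0.18  0.34 -5.13] [0.29 0.38 0.69] M [-0.089  0.08   0.012] tau [-1.000e-02 -4.460e+01  1.820e+00 -1.567e+01 -4.000e-02  7.000e-02
 -0.000e+00]
20.05 [ 0.4894 -0.154   0.2924] [-7.4e-03  2.0e-04 -1.0e+00] 0.676
```

>>> {"fn": "move_arm", "kwargs": {"targets": [[[0,-0.006,0,0,0,0.01,0.5],[0,0,0,0,0,0.0,0.5],[0,0,0,0,0,0.0,0.5],[0,0,0,0,0,0.0,0.5],[0,0,0,0,0,0.0,0.5]]]}}

```text
clock: 20.6
tool_pos: [0.4887, -0.1539, 0.3018]
eef_rot: [1.0, -0.016, -0.002, -0.0]
contact_force: [-0.8, -0.6, -5.1]
opening: 0.674
```

```bash
python3 w.py; python3 - <<'E'
from h import *
a=r.snapshot("side")["frame"]; b=r.snapshot("top")["frame"]
cv2.imwrite("pics/fin.png",np.hstack([cv2.resize(a[100:340,130:370],(400,400)),cv2.resize(b[130:330,130:370],(400,400))])[:,:,::-1])
E
```

```text
F [-0.18 -0.14 -5.18] [0.75 0.44 0.08] M [-0.078  0.029 -0.007] tau [ 0.000e+00 -4.378e+01  1.760e+00 -1.586e+01 -4.000e-02  6.000e-02
  0.000e+00]
20.75 [ 0.4888 -0.1539  0.3018] [-4.1e-03  8.0e-04 -1.0e+00] 0.67
```

View pics/fin.png

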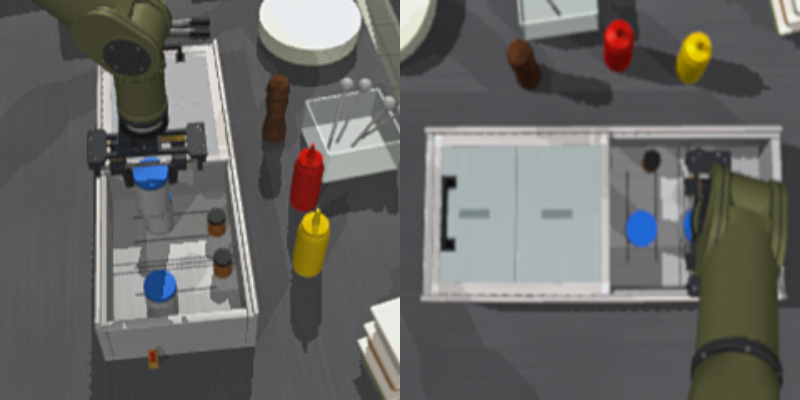

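The side half shows tin 2 held upright at about (150,190), tin 3 standing at (160,290) and both jars in place. The top half shows the cover over the pans and tin 1 standing at (640,228).

```bash
python3 -c "
from plant import r; print(r.finish_job())"
```

```text
the job is handed in; nothing more can be done
None
```

I pushed the cover open to its stop and weighed each tin by lifting it about 20 mm. I then finished by holding the heaviest one, the middle tin, up in the gripper. The job was handed in at about 21 s.

- **Cover:** the push met the stop with about 11 N of resistance, with the handle near 0.30 m along the rail. The last picture shows it still lying over the pans.
- **Weights:** the row's tins read about 0.24 kg (+y end), 0.51 kg (middle) and 0.15 kg (far end). The last lift of the middle tin read 5.2 N, or about 0.53 kg.
- **Final hold:** the tin is still and tilted less than 0.3°, with its base at about z = 0.214 m. That is about 84 mm above the 130 mm rail and 71 mm above the raised cover tracks. The task did not say which was meant, so I stayed close to the rail wall figure.
- **Other things:** the last pictures show the other two tins and both jars upright in the well, and nothing else they show looks disturbed.
- **Force to note:** I pressed the third tin onto the floor with about 20 N when setting it down, below the 40 N limit.

No check failed or disagreed.

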